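# Clip the chisel into the tool row

## Robot

A 6-joint arm with a two-finger parallel gripper is mounted at the origin on a cart in front of the work surface, level with it; the furniture and walls round the work are solid. World frame = base frame: x ahead of the robot, y to its left, z up, the work surface at z = 0. Lengths are in m, angles in degrees, forces in N, time in s.
With the tool pointing down it reaches from about 0.35 to 0.875 m from the base axis. Payload 4.2 kg.
Tool frame: the origin (TCP) lies midway between the tips of the shut fingers; the grasp point (between the pads) lies 19 mm behind it; z points along the fingers, y is the line along which they close (so a half turn about z gives the same grasp; the last joint's range is limited). The gripper opens to 87 mm and grips with 3 to 60 N. Pads are 19 mm wide; open, the fingers measure 117 mm over their backs; the gripper's body (75 mm by 190 mm) begins 51 mm behind the grasp point.
Start: joints at [-56.345, 22.042, 0.453, 0, -68.411, -14.817], TCP at [0.202, -0.591, 0.223] pointing down, gripper open.
Joint ranges: [-179.83, 179.83], [-69.29, 118.12], [-61.27, 80.66], [-181.25, 117.63], [-171.15, -9.14], [-177.46, 177.46]. Speed limits (degrees/s): [159.86, 159.86, 180, 180, 180, 180].

## Interface

Orientations are given as a 3x3 rotation matrix whose columns are the frame's x, y, z axes.
In Python, from station import sense, capture, finish_job, silhouettes, landmark_of gives the robot as it stands.
- The arm moves only by the tool step_arm, never from a script. Its arguments are lists of equal length, an entry for each row: "linear": the shift along the tool's x, y, z in mm, a list of three; "delta_rot": the turn, a rotation vector about the tool's x, y, z in rad, a list of three; "grip": the finger opening in mm, from 0 to 87. A call has 1 to 10 rows; each row shifts and turns the commanded pose from where the row before left it, along the tool's axes as they then stand; what a row does not reach is not made up. A row lasts 1/8 s, in which the tool goes at most 62.5 mm and 10.7 degrees, less where a joint would pass 70% of its speed; a pose out of reach is approached as far as the arm can. A call with a gripper value outside its range is refused whole. The fingers move at their own pace and stop on an object; the grip force is fixed at half the most. Time passes only in rows, so rows that do not move let the fingers close. It gives the time, the measured TCP pose, the force, the opening and the grip force at its end, in the units of the state.
- sense(): the state, without advancing time (a new reading comes with each control period).
- capture(name): name is "scene" or "top"; returns a dict with "img" (480x640x3 uint8, red, green, blue), "fx", "fy", "cx", "cy" (pixels), "world_to_cam" (4x4, takes a point from world to camera coordinates). Camera axes: x right, y up, looking along -z (the intrinsics and any distortion apply to the point x, -y, -z); pixel columns grow to the right and rows downward; lengths in m; the calibration is good to about 2 mm. A picture is of the moment at which its call begins. There is no depth.
- finish_job(): hands the job in; it is judged then, once.
Trained networks look in the newest picture that a camera, given by its name, has taken for a name from the list of things; names that differ only in an ending like _2 or _b are one class to them, and where a whole thing is asked for, a point or a joint stands for the part that bears it (a point fixed in the world has none). Each returns a list of dicts, best first, with "score" (0 to 1); they miss things now and then, are a little off and sometimes report something else, mostly with a low value. They report only what shows in the picture. A call takes as long as a camera call.
- silhouettes(camera, label): "mask" (480x640 bool, what is visible of it) and "point" ([column, row] in pixels, amid what is visible of it).
- landmark_of(camera, label): "point" ([column, row] in pixels: a listed point, or the origin of a listed thing).
The state is a dict: "time_s": time; "joints": joint angles; "joint_velocities": joint speeds; "effort": joint torques, N m; "tcp_pos": TCP position; "ee_rot": TCP orientation; "wrist_force": force on the tool from outside, world axes, zero at the start; "moment": the same for the moment, N m; "gripper_width": opening from 0.0 (shut) to 1.0 (fully open); "gripper_force": force on a finger pad.
Only numpy, scipy, OpenCV 4.12 (cv2) and the standard library are available. Lean on these libraries where they do the work, as an engineer would, in place of code of your own. Each camera call takes 0.05 s, during which the arm holds its last target. There are 200 camera calls.

## Task

Put the chisel away in the row of spring clips on the wooden board: press its wooden handle down between the jaws of the one wide clip until it snaps in and rests on the seats, lying along the clip with the handle's middle about midway between the two pairs of jaws (the blade may point either way). Leave it there, and do not disturb the screwdriver lying nearby.

Things in the scene. Friction and masses are not known exactly. Their poses are not given: they have to be found in the camera images.
- chisel: Wood chisel, pale round ash handle, flat steel blade; 247 mm long, 0.16 kg, lying on the bench. Origin: underside, mid-length. y runs along it to the handle's butt, z up. Handle y = 14 to 124 mm: 24 mm thick at 38, 29 mm at 93, 24 mm at 121, axis 14.5 mm up. Blade y = -124 to 14, 20 mm wide, 6 to 14 mm up. Centre of mass y = 47. At first the handle points roughly at the robot.
- chisel_handle (a point): Middle of the chisel's handle, on its axis: 72 mm from the chisel's origin towards the butt, 14.5 mm above its underside; the place to grip (about 27 mm thick), and the point that goes to the clip's middle. Axes as the chisel's.
- wide_clip: The one wide clip of three in a row 105 mm apart (it may be any of them), on a fixed wooden board 110 x 330 x 16 mm; the other two are half as wide and 36 mm tall. Origin: middle of its base, on the board's top, 16 mm above the bench; x along the lying tool, y across it, z up. Two pairs of jaws, each 10 mm wide, stand at x = -34 and +34, leaving 58 mm clear between for the fingers.
- clip_home (a point): Middle of the wide clip, 31 mm above its base: the handle's middle belongs here. The seats under the jaws are 18 mm above the base (only the base and screw heads, 6 mm high, lie between). The sprung jaws gape 50 mm at the top (62 mm above the base) and narrow to 19 mm at the lips (40 mm above). Snapping in takes about 5 N when centred, up to 30 N if 10 mm off. Axes as the clip's.
- screwdriver: Screwdriver with a red handle, 207 mm long, 28 mm thick, lying near the chisel (either may be on the left). Not to be moved. Origin: underside, mid-length; y along it to the handle's end.

How it is judged:
By the outcome, as a careful person would: the job done as asked, in the order asked, and still so for the second after the job is handed in, with the robot touching nothing.
It also fails if it takes over 40 s, if anything falls off the work surface, if the arm or the gripper's body presses on something with over 40 N, if the wrist force passes 120 N, or if a joint passes its speed limit or range.

## Working session

There is one attempt and no reset: what is moved stays moved. The work goes in short steps, Python scripts to look and compute and a tool call to move; the robot and the scene stay as the last step left them, time stands still between calls to the robot, and variables do not carry over. Pictures are saved under pics/ and viewed, at most 10 in all, crops included, and the job is handed in when it is done.

Besides the shell and the picture viewer there is one more tool, called after ">>>" by a JSON object that holds its "fn" and its "kwargs". step_arm: Moves the arm, as the interface text tells. Its arguments: {"type":"object","properties":{"linear":{"type":"array"},"delta_rot":{"type":"array"},"grip":{"type":"array"}},"required":["linear","delta_rot","grip"]}

```bash
mkdir -p pics; cat > h.py <<'E'
import numpy as np,cv2
from station import *
def ray(c,p):
    W=np.array(c['world_to_cam']);R=W[:3,:3];o=-R.T@W[:3,3]
    u=np.array([(p[0]-c['cx'])/c['fx'],-(p[1]-c['cy'])/c['fy'],-1.])
    return o,R.T@u
def at(c,p,z):
    o,d=ray(c,p);return o+d*(z-o[2])/d[2]
def proj(c,P):
    W=np.array(c['world_to_cam']);q=W[:3,:3]@np.array(P)+W[:3,3]
    return [c['cx']+c['fx']*q[0]/-q[2],c['cy']-c['fy']*q[1]/-q[2]]
E
python3 - <<'E'
from h import *
s=sense();print(s['tcp_pos'],s['ee_rot'],s['time_s'])
for n in('scene','top'):
    c=capture(n);cv2.imwrite(f'pics/{n}0.png',c['img'][:,:,::-1]);print(n,{k:c[k] for k in c if k!='img'})
    for l,z in(('chisel',0),('chisel_handle',.0145),('wide_clip',.016),('clip_home',.047),('screwdriver',0)):
        for r in landmark_of(n,l)[:3]:print(l,round(r['score'],2),np.round(r['point'],1),np.round(at(c,r['point'],z),4))
E
```

```text
[ 0.20163273 -0.59094269  0.2214786 ] [[-9.46496961e-01 -3.22711781e-01 -7.80988147e-04]
 [-3.22712713e-01  9.46494833e-01  2.00895014e-03]
 [ 9.08893680e-05  2.15350000e-03 -9.99997677e-01]] 0.0
scene {'fx': 491.1448888965573, 'fy': 491.1448888965573, 'cx': 316.3659498264957, 'cy': 229.89359864805013, 'world_to_cam': array([[-0.8791651 , -0.47650564,  0.00333347,  0.48672473],
       [ 0.27306163, -0.49804803,  0.82303433, -0.23305815],
       [-0.39052027,  0.7244933 ,  0.56798185, -0.86658115],
       [ 0.        ,  0.        ,  0.        ,  1.        ]])}
chisel 0.74 [356.3 191.2] [ 0.6153 -0.3453  0.    ]
chisel_handle 0.9 [374.8 189.7] [ 0.5647 -0.3538  0.0145]
wide_clip 0.95 [296.4 306.7] [0.5199 0.1438 0.016 ]
clip_home 0.92 [294.5 293.4] [0.5246 0.1419 0.047 ]
screwdriver 0.81 [339.7 221.2] [ 0.5893 -0.1887  0.    ]
top {'fx': 529.6575967006106, 'fy': 529.6575967006106, 'cx': 313.1358595245085, 'cy': 240.0149044462607, 'world_to_cam': array([[ 0.01983456, -0.99974676, -0.01063063, -0.06013388],
       [ 0.99379808,  0.01855069,  0.10964141, -0.57238765],
       [-0.10941644, -0.01273939,  0.99391436, -1.0814703 ],
       [ 0.        ,  0.        ,  0.        ,  1.        ]])}
chisel 0.66 [452.2 222.7] [ 0.6201 -0.3485  0.    ]
chisel_handle 0.67 [453.5 254.1] [ 0.5508 -0.347   0.0145]
wide_clip 0.82 [222.5 263.6] [0.5212 0.1425 0.016 ]
clip_home 0.97 [217.7 262.5] [0.5213 0.1468 0.047 ]
screwdriver 0.56 [377.5 232.2] [ 0.5964 -0.1874  0.    ]
```

View pics/top0.png

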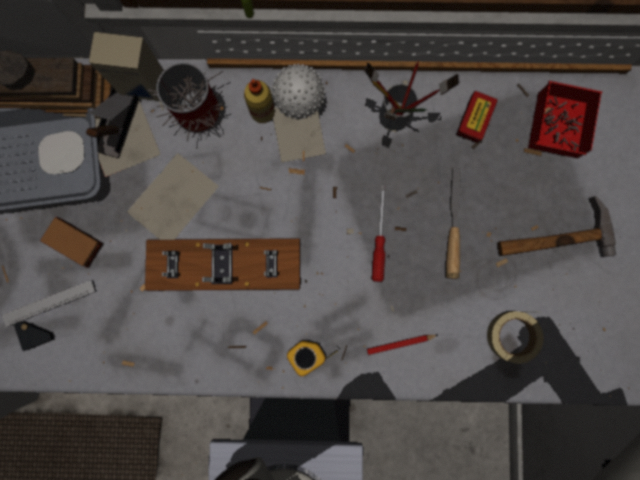

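View pics/scene0.png

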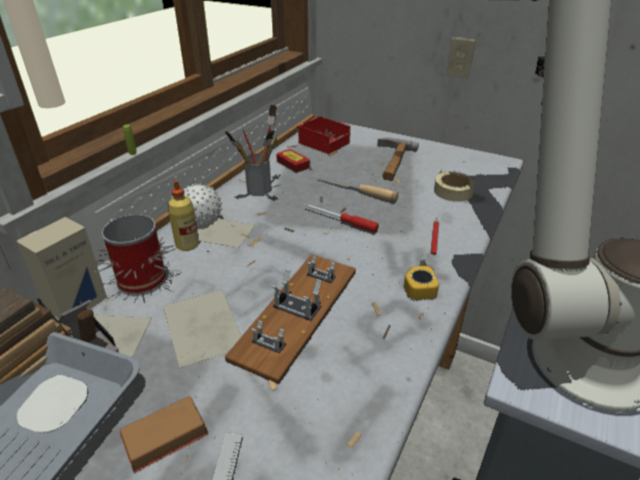

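The top view shows the chisel's handle from about (453,277) to (454,228) with the blade up to (452,168). The screwdriver is at (379,258). The wide clip is the middle one at (222,263), on a board running across the picture. Next I'll measure the axes.

```bash
python3 - <<'E'
from h import *
c=capture('top');im=c['img']
def ends(m,z,name):
    ys,xs=np.nonzero(m);P=np.array([at(c,(x,y),z)[:2] for x,y in zip(xs,ys)])
    mu=P.mean(0);u=np.linalg.svd(P-mu,full_matrices=False)[2][0];u*=np.sign(u[0]) or 1
    t=(P-mu)@u;w=(P-mu)@np.array([-u[1],u[0]])
    print(name,len(P),'mu',mu.round(4),'ang',np.degrees(np.arctan2(u[1],u[0])).round(2),'ends',(mu+u*t.min()).round(4),(mu+u*t.max()).round(4),'w',np.ptp(w).round(3))
for l,z in(('chisel',.0145),('screwdriver',.014),('wide_clip',.03)):
    r=silhouettes('top',l)[0];ends(r['mask'],z,l+' %.2f'%r['score'])
    if l=='chisel':
        m=r['mask'];ys,xs=np.nonzero(m)
        for y in range(ys.min(),ys.max()+1,8):
            q=xs[ys==y]; 
            if len(q):print(y,q.min(),q.max(),at(c,((q.min()+q.max())/2,y),.0145)[:2].round(4))
    if l=='wide_clip':
        print(cv2.minAreaRect(np.argwhere(r['mask'])[:,::-1].astype(np.float32)))
hsv=cv2.cvtColor(im,cv2.COLOR_RGB2HSV);m=((hsv[...,1]>100)&(hsv[...,0]<20)).astype(np.uint8);m[:, :135]=0;m[:225]=0;m[305:]=0;m[:,310:]=0
m=cv2.morphologyEx(m,cv2.MORPH_OPEN,np.ones((5,5)))
rect=cv2.minAreaRect(np.argwhere(m)[:,::-1].astype(np.float32));B=cv2.boxPoints(rect)
print(np.array([at(c,b,.016)[:2] for b in B]).round(4))
# triangulate
s=capture('scene')
for l in('chisel_handle','clip_home','chisel'):
    a=landmark_of('top',l)[0]['point'];b=landmark_of('scene',l)[0]['point']
    o1,d1=ray(c,a);o2,d2=ray(s,b);t=np.linalg.lstsq(np.c_[d1,-d2],o2-o1,rcond=None)[0]
    print(l,(o1+d1*t[0]).round(4),(o2+d2*t[1]).round(4))
E
```

```text
chisel 0.56 1123 mu [ 0.607  -0.3495] ang -2.05 ends [ 0.4981 -0.3456] [ 0.7399 -0.3543] w 0.028
167 453 459 [ 0.7396 -0.3541]
175 452 460 [ 0.722 -0.354]
183 452 460 [ 0.7044 -0.3538]
191 451 459 [ 0.6869 -0.3515]
199 451 459 [ 0.6694 -0.3513]
207 451 459 [ 0.652  -0.3512]
215 452 457 [ 0.6347 -0.3499]
223 452 456 [ 0.6174 -0.3487]
231 450 459 [ 0.6002 -0.3496]
239 449 459 [ 0.583  -0.3484]
247 448 460 [ 0.5659 -0.3482]
255 447 460 [ 0.5489 -0.347 ]
263 447 460 [ 0.5319 -0.3469]
271 448 459 [ 0.515  -0.3467]
279 453 456 [ 0.4981 -0.3487]
screwdriver 0.71 689 mu [ 0.5558 -0.1901] ang -3.13 ends [ 0.4884 -0.1864] [ 0.6908 -0.1975] w 0.027
wide_clip 0.75 918 mu [0.5188 0.1436] ang 3.44 ends [0.4769 0.1411] [0.5628 0.1463] w 0.062
((217.5, 264.0), (40.0, 29.0), 90.0)
[[ 0.5705  0.3147]
 [ 0.5767 -0.0188]
 [ 0.4707 -0.0212]
 [ 0.4642  0.3088]]
chisel_handle [ 0.5524 -0.3483  0.0189] [ 0.5555 -0.3471  0.0189]
clip_home [0.5246 0.1476 0.0564] [0.5146 0.1432 0.0549]
chisel [ 0.6255 -0.3546 -0.0121] [ 0.6228 -0.3557 -0.0122]
```

>>> {"fn": "step_arm", "kwargs": {"linear": [[0,0,0],[0,0,0],[0,0,0],[0,0,0]], "delta_rot": [[0,0,0.091],[0,0,0.091],[0,0,0.091],[0,0,0.091]], "grip": [87,87,87,87]}}

```text
time_s: 1.65
tcp_pos: [0.2018, -0.5915, 0.2226]
ee_rot: [[-0.999, 0.038, -0.0], [0.038, 0.999, -0.0], [0.0, -0.0, -1.0]]
wrist_force: [0.4, -0.0, 0.1]
gripper_width: 0.999
gripper_force: 0.0
```

>>> {"fn": "step_arm", "kwargs": {"linear": [[-34,26,10],[-34,26,10],[-34,26,10],[-34,26,10],[-34,26,10],[-34,26,10],[-34,26,10],[-34,26,10],[-34,26,10],[-34,26,10]], "delta_rot": [[0,0,0],[0,0,0],[0,0,0],[0,0,0],[0,0,0],[0,0,0],[0,0,0],[0,0,0],[0,0,0],[0,0,0]], "grip": [87,87,87,87,87,87,87,87,87,87]}}

```text
time_s: 2.9
tcp_pos: [0.552, -0.3428, 0.1223]
ee_rot: [[-0.999, 0.035, 0.0], [0.035, 0.999, -0.0], [-0.0, -0.0, -1.0]]
wrist_force: [0.2, -1.0, -0.2]
gripper_width: 0.999
gripper_force: 0.0
```

>>> {"fn": "step_arm", "kwargs": {"linear": [[0,0,0],[0,0,0]], "delta_rot": [[0,0,0],[0,0,0]], "grip": [87,87]}}

```text
time_s: 3.15
tcp_pos: [0.5505, -0.3437, 0.1225]
ee_rot: [[-0.999, 0.035, -0.0], [0.035, 0.999, -0.0], [0.0, -0.0, -1.0]]
wrist_force: [-0.5, -0.2, -0.6]
gripper_width: 0.995
gripper_force: 0.0
```

```bash
python3 - <<'E'
from h import *
s=sense();print(s['tcp_pos'],np.round(s['ee_rot'],4),s['time_s'])
a=capture('top');b=capture('scene')
cv2.imwrite('pics/p1.png',np.hstack([cv2.resize(a['img'][130:330,380:560],None,fx=2.2,fy=2.2),cv2.resize(b['img'][100:300,280:460],None,fx=2.2,fy=2.2)])[:,:,::-1])
print(proj(a,s['tcp_pos']),proj(b,s['tcp_pos']))
E
```

```text
[ 0.5505243  -0.34372703  0.12250737] [[-9.994e-01  3.500e-02 -5.000e-04]
 [ 3.500e-02  9.994e-01 -0.000e+00]
 [ 5.000e-04 -0.000e+00 -1.000e+00]] 3.15
[np.float64(466.011121185732), np.float64(249.51846850897107)] [np.float64(381.3781257192451), np.float64(156.16868223207553)]
```

View pics/p1.png

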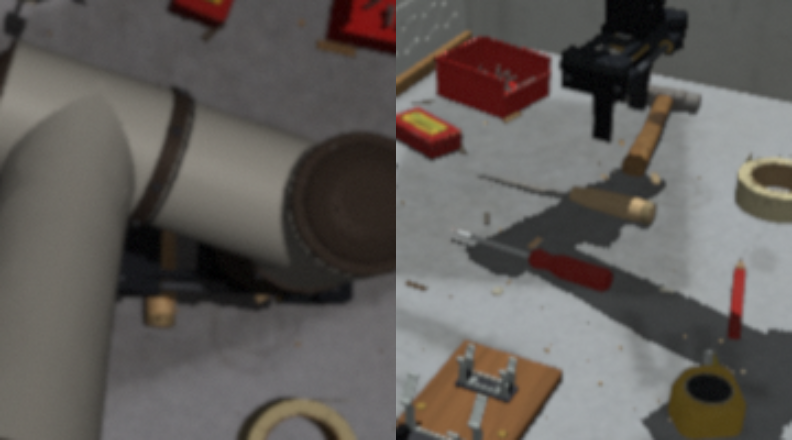

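The gripper is over the handle in both views: the fingers are at crop (603,135), the handle at (615,205). It needs about 3 mm towards −y, then the descent and grip.

>>> {"fn": "step_arm", "kwargs": {"linear": [[0,-3,25],[0,0,25],[0,0,25],[0,0,20],[0,0,12],[0,0,8],[0,0,3],[0,0,0]], "delta_rot": [[0,0,0],[0,0,0],[0,0,0],[0,0,0],[0,0,0],[0,0,0],[0,0,0],[0,0,0]], "grip": [87,87,87,87,87,87,87,87]}}

```text
time_s: 4.25
tcp_pos: [0.5509, -0.3468, 0.005]
ee_rot: [[-0.999, 0.035, 0.001], [0.035, 0.999, -0.0], [-0.001, -0.0, -1.0]]
wrist_force: [-0.0, -0.3, 0.1]
gripper_width: 0.999
gripper_force: 0.0
```

>>> {"fn": "step_arm", "kwargs": {"linear": [[0,0,0],[0,0,0],[0,0,0],[0,0,0],[0,0,0],[0,0,0],[0,0,0],[0,0,0]], "delta_rot": [[0,0,0],[0,0,0],[0,0,0],[0,0,0],[0,0,0],[0,0,0],[0,0,0],[0,0,0]], "grip": [60,40,20,15,15,15,15,15]}}

```text
time_s: 5.25
tcp_pos: [0.5506, -0.3466, 0.0046]
ee_rot: [[-0.999, 0.035, -0.0], [0.035, 0.999, -0.0], [0.0, -0.0, -1.0]]
wrist_force: [0.1, 0.2, 1.1]
gripper_width: 0.3
gripper_force: 29.9
```

>>> {"fn": "step_arm", "kwargs": {"linear": [[0,0,-5],[0,0,-15],[0,0,-25],[0,0,-30],[0,0,-30],[0,0,-25],[0,0,-15],[0,0,-10],[0,0,0]], "delta_rot": [[0,0,0],[0,0,0],[0,0,0],[0,0,0],[0,0,-0.027],[0,0,-0.027],[0,0,0],[0,0,0],[0,0,0]], "grip": [15,15,15,15,15,15,15,15,15]}}

```text
time_s: 6.38
tcp_pos: [0.5508, -0.3466, 0.1599]
ee_rot: [[-1.0, -0.019, 0.001], [-0.019, 1.0, -0.0], [-0.001, -0.0, -1.0]]
wrist_force: [0.3, 1.3, -0.8]
gripper_width: 0.294
gripper_force: 29.9
```

>>> {"fn": "step_arm", "kwargs": {"linear": [[0,15,0],[2,30,0],[2,40,0],[2,40,0],[2,40,0],[2,40,0],[2,40,0],[2,40,0],[2,40,0],[2,40,0]], "delta_rot": [[0,0,0],[0,0,0],[0,0,0],[0,0,0],[0,0,0],[0,0,0],[0,0,0],[0,0,0],[0,0,0],[0,0,0]], "grip": [15,15,15,15,15,15,15,15,15,15]}}

```text
time_s: 7.62
tcp_pos: [0.5245, 0.0198, 0.1587]
ee_rot: [[-1.0, -0.019, -0.002], [-0.019, 1.0, -0.0], [0.002, -0.0, -1.0]]
wrist_force: [-0.1, 0.2, -1.3]
gripper_width: 0.3
gripper_force: 29.9
```

>>> {"fn": "step_arm", "kwargs": {"linear": [[2,40,0],[2,40,0],[0,30,0],[0,12,0],[0,6,0],[0,0,0],[0,0,0]], "delta_rot": [[0,0,0],[0,0,0],[0,0,0],[0,0,0],[0,0,0],[0,0,0],[0,0,0]], "grip": [15,15,15,15,15,15,15]}}

```text
time_s: 8.5
tcp_pos: [0.5193, 0.145, 0.1594]
ee_rot: [[-1.0, -0.018, -0.0], [-0.018, 1.0, -0.0], [0.0, -0.0, -1.0]]
wrist_force: [-0.6, 0.4, -0.3]
gripper_width: 0.302
gripper_force: 29.9
```

```bash
python3 - <<'E'
from h import *
s=sense();print(s['tcp_pos'],np.round(s['ee_rot'],4),s['time_s'],s['wrist_force'],s['gripper_width'])
T=np.array(s['tcp_pos'])
a=capture('top');b=capture('scene')
cv2.imwrite('pics/p2.png',np.hstack([cv2.resize(a['img'][140:340,130:310],None,fx=2.2,fy=2.2),cv2.resize(b['img'][180:380,220:400],None,fx=2.2,fy=2.2)])[:,:,::-1])
for n,c in(('top',a),('scene',b)):
  for l,z in(('chisel',T[2]-.0046),('chisel_handle',T[2]+.01),('clip_home',.047)):
    for r in landmark_of(n,l)[:2]:print(n,l,round(r['score'],2),r['point'],at(c,r['point'],z).round(4))
print([np.round(proj(c,T+[0,0,.01]),1) for c in(a,b)])
E
```

```text
[0.51929437 0.14504248 0.15944411] [[-9.998e-01 -1.760e-02 -4.000e-04]
 [-1.760e-02  9.998e-01 -2.000e-04]
 [ 4.000e-04 -2.000e-04 -1.000e+00]] 8.5 [-0.58831589  0.39767632 -0.2773796 ] 0.30177176114581
top clip_home 0.72 [223.9, 263.8] [0.5189 0.1339 0.047 ]
top clip_home 0.43 [217.2, 264.7] [0.5168 0.1477 0.047 ]
scene chisel_handle 0.86 [295.4, 241.0] [0.522  0.1379 0.1694]
scene clip_home 0.85 [298.5, 294.3] [0.5166 0.1404 0.047 ]
[array([206. , 259.1]), array([294.7, 243.5])]
```

View pics/p2.png

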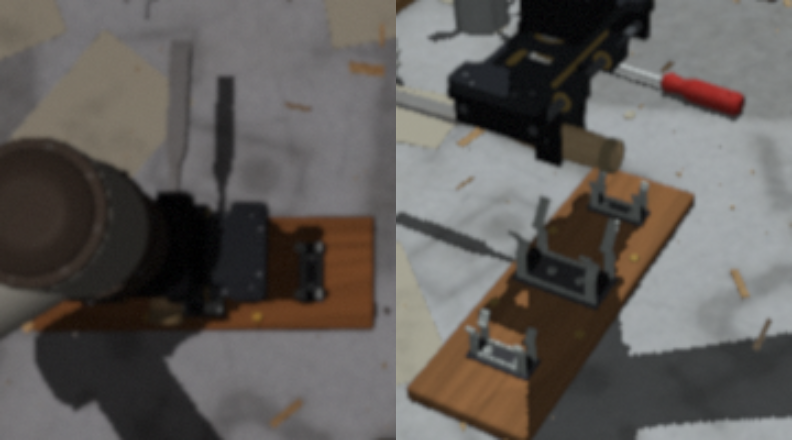

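The chisel hangs level over the wide clip, with the fingers between its two pairs of jaws (scene crop ~(540,270)). The alignment agrees to about 2 mm. I'll shift 2 mm in x and lower.

>>> {"fn": "step_arm", "kwargs": {"linear": [[-2,0,20],[0,0,25],[0,0,20],[0,0,10],[0,0,8],[0,0,6],[0,0,4],[0,0,0]], "delta_rot": [[0,0,0],[0,0,0],[0,0,0],[0,0,0],[0,0,0],[0,0,0],[0,0,0],[0,0,0]], "grip": [15,15,15,15,15,15,15,15]}}

```text
time_s: 9.9
tcp_pos: [0.5214, 0.1459, 0.0666]
ee_rot: [[-1.0, -0.019, 0.0], [-0.019, 1.0, -0.0], [-0.0, -0.0, -1.0]]
wrist_force: [-0.2, -0.1, -0.5]
gripper_width: 0.301
gripper_force: 29.9
```

```bash
python3 - <<'E'
from h import *
b=capture('scene');s=sense();print(s['tcp_pos'],s['wrist_force'],s['moment'])
cv2.imwrite('pics/p3.png',cv2.resize(b['img'][220:340,220:380],None,fx=5,fy=5,interpolation=cv2.INTER_CUBIC)[:,:,::-1])
E
```

```text
[0.52156378 0.1460065  0.06677508] [ 0.1576914  -0.67853022 -1.34896773] [-0.0137633   0.01093704 -0.06720769]
```

View pics/p3.png

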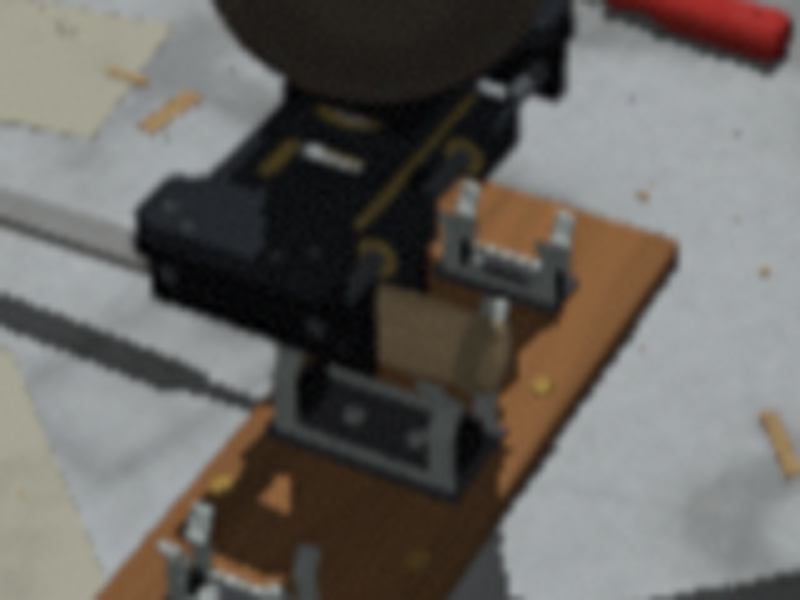

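The handle lies between the jaws of the near pair (one at (440,410), the other at (495,320)) and looks centred. Now I'll press it in.

>>> {"fn": "step_arm", "kwargs": {"linear": [[0,0,4],[0,0,4],[0,0,4],[0,0,4],[0,0,3],[0,0,3],[0,0,0]], "delta_rot": [[0,0,0],[0,0,0],[0,0,0],[0,0,0],[0,0,0],[0,0,0],[0,0,0]], "grip": [15,15,15,15,15,15,15]}}

```text
time_s: 10.82
tcp_pos: [0.5209, 0.1455, 0.0439]
ee_rot: [[-1.0, -0.018, -0.001], [-0.018, 1.0, -0.001], [0.001, -0.001, -1.0]]
wrist_force: [0.2, -2.5, -1.5]
gripper_width: 0.295
gripper_force: 29.9
```

>>> {"fn": "step_arm", "kwargs": {"linear": [[0,0,3],[0,0,2],[0,0,2],[0,0,1],[0,0,0]], "delta_rot": [[0,0,0],[0,0,0],[0,0,0],[0,0,0],[0,0,0]], "grip": [15,15,15,15,15]}}

```text
time_s: 11.45
tcp_pos: [0.5211, 0.1458, 0.0375]
ee_rot: [[-1.0, -0.019, -0.0], [-0.019, 1.0, -0.0], [0.0, -0.0, -1.0]]
wrist_force: [-2.9, -1.6, 6.2]
gripper_width: 0.298
gripper_force: 29.8
```

>>> {"fn": "step_arm", "kwargs": {"linear": [[0,0,1],[0,0,1],[0,0,0]], "delta_rot": [[0,0,0],[0,0,0],[0,0,0]], "grip": [15,15,15]}}

```text
time_s: 11.82
tcp_pos: [0.5212, 0.1458, 0.0372]
ee_rot: [[-1.0, -0.02, 0.0], [-0.02, 1.0, -0.001], [-0.0, -0.001, -1.0]]
wrist_force: [-6.6, -1.9, 17.2]
gripper_width: 0.303
gripper_force: 29.8
```

```bash
python3 - <<'E'
from h import *
b=capture('scene');s=sense();print(s['tcp_pos'],s['wrist_force'],s['moment'])
cv2.imwrite('pics/p4.png',cv2.resize(b['img'][220:340,220:380],None,fx=5,fy=5,interpolation=cv2.INTER_CUBIC)[:,:,::-1])
E
```

```text
[0.52119959 0.14580014 0.0372338 ] [-6.30388234 -3.04504158 17.25929052] [-0.70083595  2.00175427  0.06902414]
```

View pics/p4.png

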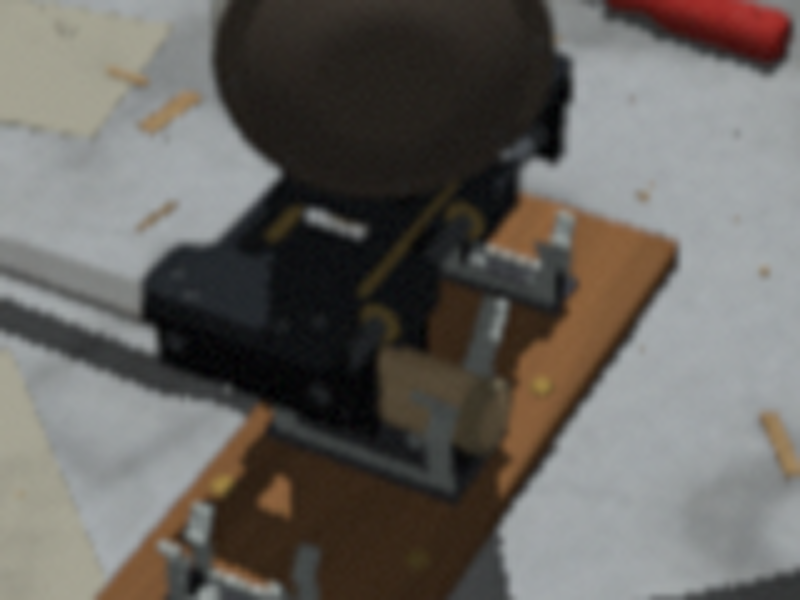

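It's seated: the TCP stopped at 0.037 as predicted, and the force rises stiffly. I'll release and retreat.

>>> {"fn": "step_arm", "kwargs": {"linear": [[0,0,-1],[0,0,0],[0,0,0],[0,0,0],[0,0,0],[0,0,0]], "delta_rot": [[0,0,0],[0,0,0],[0,0,0],[0,0,0],[0,0,0],[0,0,0]], "grip": [15,50,65,65,65,65]}}

```text
time_s: 12.62
tcp_pos: [0.5214, 0.146, 0.0354]
ee_rot: [[-1.0, -0.019, -0.0], [-0.019, 1.0, -0.0], [0.0, -0.0, -1.0]]
wrist_force: [-0.1, 0.4, 0.2]
gripper_width: 0.722
gripper_force: 0.0
```

>>> {"fn": "step_arm", "kwargs": {"linear": [[0,0,-5],[0,0,-15],[0,0,-25],[0,0,-30],[0,0,-30],[0,0,-30],[0,-40,-10],[0,-50,0],[0,-50,0],[0,-50,0]], "delta_rot": [[0,0,0],[0,0,0],[0,0,0],[0,0,0],[0,0,0],[0,0,0],[0,0,0],[0,0,0],[0,0,0],[0,0,0]], "grip": [65,65,65,65,65,65,65,65,65,65]}}

```text
time_s: 13.88
tcp_pos: [0.525, -0.0455, 0.1821]
ee_rot: [[-1.0, -0.019, 0.002], [-0.019, 1.0, 0.0], [-0.002, 0.0, -1.0]]
wrist_force: [1.6, -0.3, -0.5]
gripper_width: 0.748
gripper_force: 0.0
```

>>> {"fn": "step_arm", "kwargs": {"linear": [[0,-50,0],[0,-40,0],[0,-20,0],[0,0,0]], "delta_rot": [[0,0,0],[0,0,0],[0,0,0],[0,0,0]], "grip": [65,65,65,65]}}

```text
time_s: 14.38
tcp_pos: [0.5269, -0.1553, 0.1815]
ee_rot: [[-1.0, -0.016, 0.001], [-0.016, 1.0, -0.0], [-0.001, -0.0, -1.0]]
wrist_force: [-0.1, 0.7, 0.0]
gripper_width: 0.746
gripper_force: 0.0
```

```bash
python3 - <<'E'
from h import *
a=capture('top');b=capture('scene')
f=lambda i:cv2.resize(i,(400,400),interpolation=cv2.INTER_CUBIC)
cv2.imwrite('pics/p5.png',np.hstack([f(a['img'][160:320,140:300]),f(b['img'][220:360,220:360])])[:,:,::-1])
for n,c in(('top',a),('scene',b)):
  for l in('chisel_handle','clip_home'):
    for r in landmark_of(n,l)[:1]:print(n,l,round(r['score'],2),r['point'],at(c,r['point'],.047).round(4))
r=silhouettes('top','chisel')[0]['mask'];ys,xs=np.nonzero(r)
for y in range(ys.min(),ys.max()+1,6):
    q=xs[ys==y]
    if len(q):print(y,q.min(),q.max(),at(c:=a,((q.min()+q.max())/2,y),.047)[:2].round(4))
E
```

```text
top chisel_handle 0.67 [217.9, 261.7] [0.523  0.1465 0.047 ]
top clip_home 0.53 [219.9, 262.1] [0.5222 0.1423 0.047 ]
scene chisel_handle 0.63 [298.8, 291.2] [0.5205 0.1325 0.047 ]
172 219 224 [0.7121 0.1464]
178 218 226 [0.6992 0.1448]
184 217 226 [0.6864 0.1454]
190 217 226 [0.6736 0.1449]
196 217 226 [0.6608 0.1444]
202 217 223 [0.648 0.147]
268 213 216 [0.5098 0.153 ]
274 213 226 [0.4977 0.1422]
280 214 223 [0.4853 0.1437]
286 213 225 [0.473  0.1422]
```

View pics/p5.png

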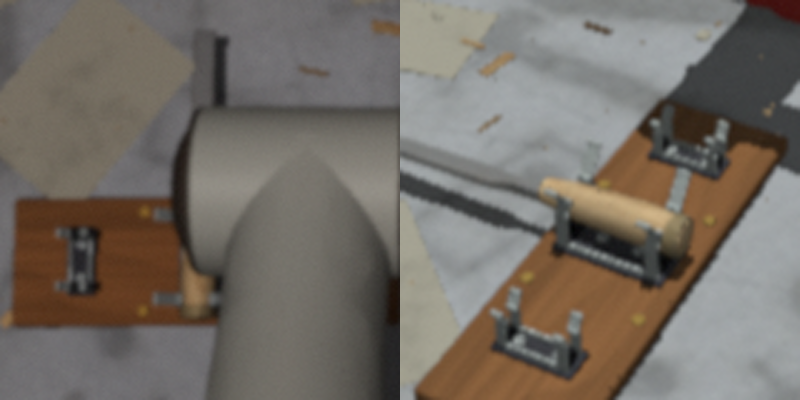

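The handle sits in the wide clip between both pairs of jaws (scene crop (560,220) and (655,250)), overhanging evenly at both ends. Its middle is within about 2 mm of the clip's, and the blade is level.

```bash
python3 -c "
from station import *
print(finish_job())"
```

```text
the job is handed in; nothing more can be done
None
```

The chisel is pressed into the wide clip with its handle's middle about 2 mm from the clip's middle, the arm never went near the screwdriver's height, and the job is handed in at about 14.5 s; no verdict came back.

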